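Bring the blue bowl round to the taster

ROBOT

A 6-joint arm with a two-finger parallel gripper is mounted at the origin on the work surface. World frame = base frame: x ahead of the robot, y to its left, z up, the work surface at z = 0. Lengths are in m, angles in rad, forces in N, time in s.
With the tool pointing down it reaches from about 0.35 to 0.775 m from the base axis. Payload 7.3 kg.
Tool frame: the origin (TCP) lies midway between the tips of the shut fingers; the grasp point (between the pads) lies 19 mm behind it; z points along the fingers, y is the line along which they close (so a half turn about z gives the same grasp; the last joint's range is limited). The gripper opens to 92 mm and grips with 3 to 60 N. Pads are 19 mm wide; open, the fingers measure 130 mm over their backs; the gripper's body (75 mm by 190 mm) begins 47 mm behind the grasp point.
Start: joints at [-1.357, 0.342, 1.524, -0, 1.275, -0.146], TCP at [0.185, -0.491, 0.227] pointing down, gripper open.
Joint ranges: [-2.53, 2.53], [-0.77, 2.02], [0.04, 2.7], [-1, 4.14], [0.28, 2.66], [-3.11, 3.11]. Speed limits (rad/s): [2.57, 2.57, 3.14, 3.14, 3.14, 3.14].

INTERFACE

Orientations are given as [roll, pitch, yaw] about the fixed x, y, z axes, in that order (R = Rz(yaw) Ry(pitch) Rx(roll)).
In Python, from workcell import arm gives the robot as it stands.
- The arm moves only by the tool send_rows, never from a script. Its argument "plan" is a list that holds one entry, the list of rows, each a list of 6 numbers: the shift along the world's x, y, z in m, then the turn, a rotation vector about the world's x, y, z in rad. In form: [[[x, y, z, wx, wy, wz], ...]]. A call has 1 to 20 rows; each row is the pose to reach, as a shift and turn from the pose commanded when the call began; what a row does not reach only later rows make up. A row lasts 1/10 s, in which the tool goes at most 50 mm and 8.59 degrees, less where a joint would pass 70% of its speed; a pose out of reach is approached as far as the arm can. A call with a gripper value outside its range is refused whole. "hand" is the closure, from -1 (fully open) to 1 (shut), so that 0 is half open, set as the call begins (left out, the last holds). The fingers move at their own pace and stop on an object; "force" is the grip in N (left out, the last holds). Time passes only in rows, so rows that repeat a pose let the fingers close. It gives the time, the measured TCP pose, the force and the opening at its end, in the units of the state.
- arm.observe(): the state, without advancing time (a new reading comes with each control period).
- arm.capture(name): name is "side" or "top"; returns the picture (420x560x3 uint8, blue, green, red); there is no depth.
- arm.camera_model(name): a dict with "vertical_fov" (degrees; the focal length in pixels is half the picture's height over the tangent of half this angle, whatever the lens; pixels are square), "cx", "cy" (the principal point, pixels), "R" (3x3) and "t" (3): a world point X has camera coordinates R X + t. Camera axes: x right, y down, z forward; pixel columns grow to the right and rows downward; lengths in m; the calibration is good to about 2 mm. A picture is of the moment at which its call begins. camera_model takes no time and is no camera call.
- arm.job_done(): hands the job in, once; it reports no verdict.
The state is a dict: "t": time; "joint_positions": joint angles; "qvel": joint speeds; "effort": joint torques, N m; "position": TCP position; "orientation": TCP orientation; "force": force on the tool from outside, world axes, zero at the start; "ft_torque": the same for the moment, N m; "width": finger opening in m.
Only numpy, scipy, OpenCV 4.12 (cv2) and the standard library are available. Lean on these libraries where they do the work, as an engineer would, in place of code of your own. Each camera call takes 0.05 s, during which the arm holds its last target. There are 200 camera calls.

TASK

The bowls are set out for the next cupping and the taster starts with the blue one: turn the turntable until the blue bowl stands squarely in front of the middle of the taster's clipboard, and leave it at rest there. Do not touch the bowls or let any of them slide or tip on the turntable, and leave everything else on the table where it is.

Things in the scene. Friction and masses are not known exactly. Their poses are not given: they have to be found in the camera images.
- turntable: wooden lazy susan 360 mm across on a fixed dark foot; turns about its upright axis, either way, without stops; a stiffish bearing: 2 to 3 N at the rim, stops where it is left. Its flat cork face is 40 mm above the table. A raised dark rim, 14 mm thick, mid radius 173 mm, top 68 mm above the table, has five openings. Origin: on the axis at table height; z up; turns with the disc, x towards the blue bowl's place
- opening (a point): one of five equal hand openings in the turntable's rim, each 70 mm wide along the rim, 72 degrees apart; no rim there, the face runs flat to the edge. Point: middle of this opening, 173 mm from the axis, at the face's height. It lies 36 degrees counter-clockwise (from above) from the blue bowl's place. Pushing along the rim against an opening's end turns the disc
- clipboard: the taster's clipboard, 165 x 235 x 4 mm with a white form and a steel clip (11 mm high), fixed flat on the table outside the turntable, its middle 300 mm from the turntable's axis. Origin: middle of its underside; its -x axis points straight at the turntable's axis, y runs along its long edges
- bowl_blue: the blue cupping bowl, loose on the turntable: 86 mm across the mouth, 58 mm at the foot, 60 mm tall, 0.2 kg. Its place is 105 mm from the axis; all five bowls stand 72 degrees apart, half-way between the openings; jerks make them creep. Origin: middle of its underside
- bowl_white1: white cupping bowl like the blue one, loose on the turntable. Origin: middle of its underside
- bowl_white2: white cupping bowl like the blue one, loose on the turntable. Origin: middle of its underside
- bowl_white3: white cupping bowl like the blue one, loose on the turntable. Origin: middle of its underside
- bowl_white4: white cupping bowl like the blue one, loose on the turntable. Origin: middle of its underside
- rinse_glass: clear drinking glass, 68 mm across, 95 mm tall, standing beside the clipboard on the robot's side. Bystander. Origin: middle of its underside
- paper_cups: stack of white paper cups, 77 mm across, 120 mm tall, left of the turntable; knocked over easily. Bystander. Origin: middle of its underside
- kettle: steel gooseneck kettle, body 144 mm across, about 135 mm tall, 270 mm from handle to spout. Bystander. Origin: middle of its underside
- crank_grinder: upright hand coffee grinder, 56 mm across, 215 mm tall with its crank. Bystander. Origin: middle of its underside
- scale: black kitchen scale, 130 x 160 x 23 mm. Bystander. Origin: middle of its underside
- jar_amber: amber storage jar, 76 mm across, 125 mm tall. Bystander. Origin: middle of its underside
- jar_green: green storage jar, 76 mm across, 125 mm tall. Bystander. Origin: middle of its underside
Things that resemble listed ones, but are neither listed nor needed, are in the scene too. What is shaped like the bowl_white3 but red is not meant.

How it is judged:
By the outcome, as a careful person would: the job done as asked, in the order asked, and still so for the second after the job is handed in, with the robot touching nothing.
It also fails if it takes over 48 s, if anything falls off the work surface, if the arm or the gripper's body presses on something with over 40 N, if the wrist force passes 120 N, or if a joint passes its speed limit or range.

## Working session

There is one attempt and no reset: what is moved stays moved. The work goes in short steps, Python scripts to look and compute and a tool call to move; the robot and the scene stay as the last step left them, time stands still between calls to the robot, and variables do not carry over. Pictures are saved under pics/ and viewed, on a budget of 10 in all, crops included, one or two more only if the job needs it, and the job is handed in when it is done.

Besides the shell and the picture viewer there is one more tool, called after ">>>" by a JSON object that holds its "method" and its "body". send_rows: Moves the arm, as the interface text tells. Its arguments: {"type":"object","properties":{"plan":{"type":"array","items":{"type":"array","items":{"type":"array","items":{"type":"number"}}}},"hand":{"type":"number"},"force":{"type":"number"}},"required":["plan"]}

```bash
mkdir -p pics; cat > h.py <<'E'
import numpy as np,cv2
from workcell import arm
def ray(n,u,v,z):
    m=arm.camera_model(n);R=np.array(m["R"]);t=np.array(m["t"]);f=210/np.tan(np.radians(m["vertical_fov"])/2)
    d=R.T@np.array([(u-m["cx"])/f,(v-m["cy"])/f,1]);c=-R.T@t
    return c+d*(z-c[2])/d[2]
def proj(n,X):
    m=arm.camera_model(n);R=np.array(m["R"]);t=np.array(m["t"]);f=210/np.tan(np.radians(m["vertical_fov"])/2)
    p=R@np.array(X)+t;return np.array([m["cx"]+f*p[0]/p[2],m["cy"]+f*p[1]/p[2]])
E
python3 - <<'E'
from h import *
for n in("top","side"):
    cv2.imwrite(f"pics/{n}0.png",arm.capture(n)); m=arm.camera_model(n);print(n,m)
print(arm.observe())
E
```

```text
top {'vertical_fov': 47.208139846661844, 'cx': 280.4516849789282, 'cy': 202.82196894475558, 'R': array([[-0.01761996, -0.9998269 , -0.00597598],
       [-0.99608533,  0.01807121, -0.08652998],
       [ 0.08662299,  0.00442793, -0.99623132]]), 't': array([-0.01898452,  0.55479659,  1.60722693])}
side {'vertical_fov': 43.15651087822081, 'cx': 277.5369924735834, 'cy': 216.97482212149856, 'R': array([[-0.95868248, -0.28438618,  0.00723885],
       [-0.16392349,  0.53144105, -0.83108333],
       [ 0.23250159, -0.79793165, -0.5561008 ]]), 't': array([0.53569992, 0.16072445, 1.81542074])}
{'t': 0.1, 'joint_positions': array([-1.35702577e+00,  3.42668721e-01,  1.52492884e+00,  5.91455065e-06,
        1.27537543e+00, -1.46002576e-01]), 'qvel': array([-1.56838527e-04, -1.69214418e-03, -1.95715927e-03, -1.30299275e-03,
        1.69494170e-04, -1.23607483e-06]), 'effort': array([ 3.02228618e-03, -4.32000983e+01, -2.44695228e+01,  7.19848112e-02,
        5.25731407e-02, -3.76874834e-05]), 'position': array([ 0.18477682, -0.49102532,  0.22610375]), 'orientation': array([-3.14022782e+00, -2.06414037e-04,  3.59771270e-01]), 'force': array([-0.41239359, -0.13438973,  1.07484696]), 'ft_torque': array([ 0.05479518, -0.01187608,  0.0163722 ]), 'width': 0.09190488288843882}
```

View pics/top0.png

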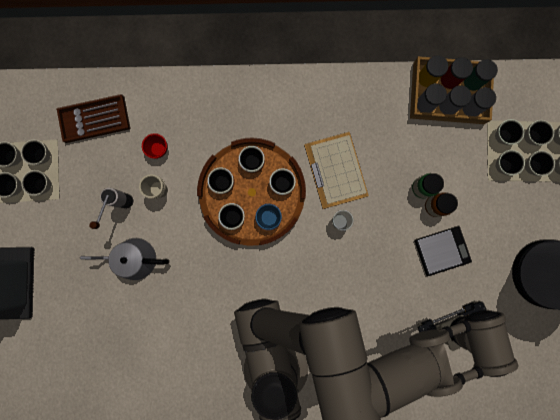

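View pics/side0.png

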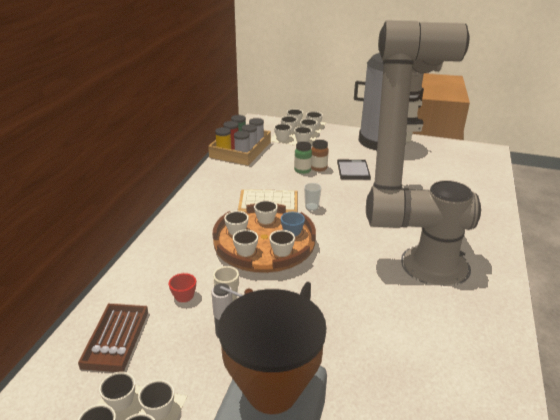

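The top view shows the turntable at about (251,191), the blue bowl at (268,217), the clipboard at (336,171) and the glass at (341,222). The side view agrees: the blue bowl is at (293,224), nearest the glass.

Could be mistaken for the target: four white bowls on the disc, at (251,160), (220,181), (231,217) and (282,181). Off the disc there's a red bowl at (154,147) and the cups at (152,187). Only (268,217) is blue.

```bash
python3 - <<'E'
from h import *
im=cv2.imread("pics/top0.png");hsv=cv2.cvtColor(im,cv2.COLOR_BGR2HSV)
# cork/wood disc outline -> circle
m=cv2.inRange(hsv,(0,90,20),(22,255,255)); roi=np.zeros_like(m);roi[120:260,185:312]=255
m&=roi; m=cv2.morphologyEx(m,cv2.MORPH_CLOSE,np.ones((3,3)))
n,l,s,c=cv2.connectedComponentsWithStats(m);k=1+np.argmax(s[1:,4]);
pts=np.argwhere(l==k)[:,::-1].astype(np.int32)
h=cv2.convexHull(pts.reshape(-1,1,2));e=cv2.fitEllipse(h);print("disc",s[k],e)
for z in(.04,.068):print(ray("top",*e[0],z))
P=np.array([ray("top",*p[0],.04)[:2] for p in h]);A=np.c_[2*P,np.ones(len(P))];x=np.linalg.lstsq(A,(P**2).sum(1),rcond=None)[0];print("circ",x[:2],np.sqrt(x[2]+x[0]**2+x[1]**2))
b=cv2.inRange(hsv,(95,90,30),(125,255,255))&roi
cs=max(cv2.findContours(b,0,1)[0],key=cv2.contourArea);eb=cv2.fitEllipse(cs);print("blue",eb,cv2.contourArea(cs),ray("top",*eb[0],.10))
# clipboard
q=cv2.inRange(hsv,(8,70,90),(30,255,255));r2=np.zeros_like(q);r2[125:215,300:375]=255;q&=r2
w=np.argwhere(q)[:,::-1].astype(np.int32);x0=w[:,0]>304+0
rc=cv2.minAreaRect(w[x0]);print("clip",rc,ray("top",*rc[0],.004),[ray("top",*p,.004)[:2].round(4) for p in cv2.boxPoints(rc)])
g=cv2.resize(im[125:260,185:375],None,fx=4,fy=4,interpolation=cv2.INTER_CUBIC)
g=cv2.convertScaleAbs(g,alpha=1.5,beta=20)
for p in cv2.boxPoints(rc):cv2.circle(g,tuple(int(v) for v in (p-[185,125])*4),4,(0,255,0),1)
cv2.drawContours(g,[((h-[185,125])*4).astype(np.int32)],-1,(255,255,0),1)
cv2.imwrite("pics/crop1.png",g)
E
```

```text
disc [ 197  138  109  108 6356] ((250.9325714111328, 191.69052124023438), (107.62553405761719, 108.37410736083984), 75.01239776611328)
[0.59241618 0.06979616 0.04      ]
[0.58929525 0.067953   0.068     ]
circ [0.59417456 0.06989236] 0.18248322964916994
blue ((268.0077209472656, 216.51260375976562), (24.449697494506836, 24.64968490600586), 8.182945251464844) 472.0 [0.50413474 0.0117067  0.1       ]
clip ((329.6037292480469, 171.61322021484375), (68.26819610595703, 61.81224822998047), 74.05460357666016) [ 0.66119308 -0.2004351   0.004     ] [array([ 0.7489, -0.0671]), array([ 0.8049, -0.275 ]), array([ 0.5743, -0.3324]), array([ 0.5196, -0.127 ])]
```

View pics/crop1.png

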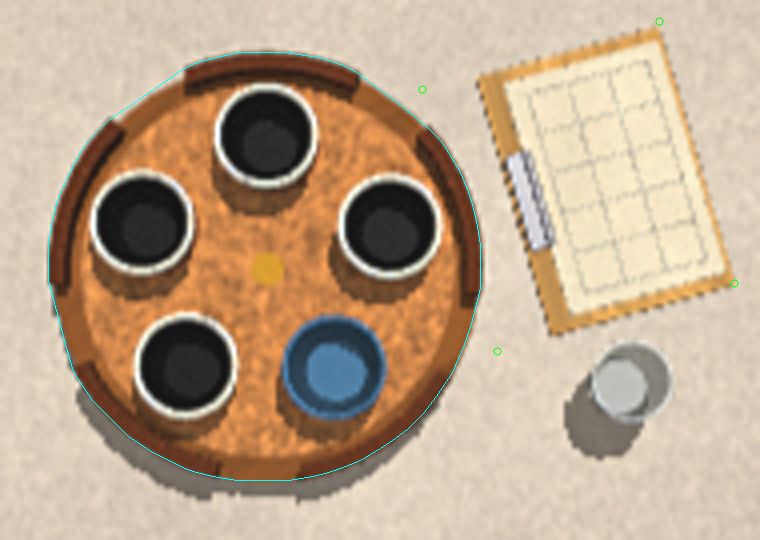

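The crop confirms the blue bowl at crop (334,367), the axis spot at (268,269) and the clipboard corners at (478,76), (658,28), (734,281) and (556,334). The automatic clipboard rectangle is wrong, so I'm using the corners. The openings sit at about 108°, 36° and so on around the disc.

```bash
python3 - <<'E'
from h import *
o=np.array([185,125])
C=[ray("top",*(np.array(c)/4+o-.375),.004)[:2] for c in [(478,76),(658,28),(734,281),(556,334)]]
C=np.array(C);print(C.round(4),"sides",[np.linalg.norm(C[i]-C[i-1]).round(3) for i in range(4)])
cm=C.mean(0)
xa=(C[1]-C[0]+C[2]-C[3]);
B=np.array([ray("top",*(np.array(c)/4+o-.375),.10)[:2] for c in [(266,136),(389,226),(334,367),(186,365),(142,222)]])
sp=ray("top",*(np.array((268,269))/4+o-.375),.041)[:2]
ax=B.mean(0);print("axis",ax,sp,"clip",cm,"dist",np.linalg.norm(cm-ax))
d=B-ax;print("r",np.linalg.norm(d,axis=1),"ang",np.degrees(np.arctan2(d[:,1],d[:,0])))
a=cm-ax;print("clip dir",np.degrees(np.arctan2(a[1],a[0])),"edge",np.degrees(np.arctan2(xa[1],xa[0])))
E=cm-.3*xa/np.linalg.norm(xa);print("axis from clip",E)
g=ray("top",185+606/4,125+380/4,.0);print("glass",g)
for n in [(342,221)]:print(ray("top",*n,.0))
c=ray("top",152,190,.0);print("cups",ray("top",152,184,.12))
E
```

```text
[[ 0.7609 -0.1146]
 [ 0.8003 -0.272 ]
 [ 0.5781 -0.3306]
 [ 0.5352 -0.1766]] sides [np.float64(0.234), np.float64(0.162), np.float64(0.23), np.float64(0.16)]
axis [0.59018318 0.06729379] [0.59163746 0.06740635] clip [ 0.66859787 -0.22345436] dist 0.30113677290692087
r [0.10409356 0.10621963 0.10228434 0.1035965  0.10438679] ang [  -1.87748363  -74.59116018 -146.82316554  142.18959277   70.295784  ]
clip dir -74.90646251625776 edge -75.19893608885616
axis from clip [0.59195876 0.06659123]
glass [ 0.4938095  -0.22004452  0.        ]
[ 0.49003994 -0.23880127  0.        ]
cups [0.61413272 0.38185006 0.12      ]
```

Plan, with the axis at (0.591, 0.067):
- The blue bowl is at -146° and the clipboard at -75°, so the disc has to turn about +71° CCW.
- I'll put the shut fingers into the opening at 178°, at (0.418, 0.073), on the robot's side.
- From there I push CCW along the rim, turning the tool with the disc.

>>> {"method": "send_rows", "body": {"plan": [[[0.007, 0.011, 0, 0, 0, -0.008], [0.026, 0.039, 0, 0, 0, -0.028], [0.051, 0.079, 0, 0, 0, -0.055], [0.076, 0.118, 0, 0, 0, -0.083], [0.099, 0.158, 0, 0, 0, -0.11], [0.122, 0.197, 0, 0, 0, -0.138], [0.143, 0.237, 0, 0, 0, -0.166], [0.162, 0.276, 0, 0, 0, -0.194], [0.179, 0.316, 0, 0, 0, -0.221], [0.195, 0.355, 0, 0, 0, -0.249], [0.208, 0.395, 0, 0, 0, -0.277], [0.218, 0.434, 0, 0, 0, -0.304], [0.226, 0.474, 0, 0, 0, -0.332], [0.23, 0.508, 0, 0, 0, -0.356], [0.232, 0.536, 0, 0, 0, -0.375], [0.233, 0.553, 0, 0, 0, -0.387], [0.233, 0.564, 0, 0, 0, -0.395], [0.233, 0.564, 0, 0, 0, -0.395], [0.233, 0.564, 0, 0, 0, -0.395]]], "hand": 1}}

```text
t: 2.0
position: [0.4173, 0.0728, 0.2267]
orientation: [3.141, 0.0, -0.034]
force: [-0.5, -0.4, -0.0]
width: 0.0005
```

>>> {"method": "send_rows", "body": {"plan": [[[0, 0, -0.015, 0, 0, 0], [0, 0, -0.04, 0, 0, 0], [0, 0, -0.065, 0, 0, 0], [0, 0, -0.09, 0, 0, 0], [0, 0, -0.11, 0, 0, 0], [0, 0, -0.122, 0, 0, 0], [0, 0, -0.127, 0, 0, 0], [0, 0, -0.127, 0, 0, 0], [0, 0, -0.127, 0, 0, 0]]]}}

```text
t: 2.9
position: [0.4183, 0.0723, 0.1003]
orientation: [3.141, -0.001, -0.036]
force: [0.2, 0.5, -0.2]
width: 0.0004
```

```bash
python3 - <<'E'
from h import *
im=arm.capture("side");p=arm.observe()["position"];print(p,proj("side",p),proj("side",[.418,.073,.04]))
t=arm.capture("top");cv2.imwrite("pics/t2.png",t)
a=cv2.resize(im[180:300,190:340],(750,600),interpolation=cv2.INTER_CUBIC)
b=cv2.resize(t[130:260,190:350],(738,600),interpolation=cv2.INTER_CUBIC)
g=cv2.resize(np.hstack([a,b]),(800,322));cv2.imwrite("pics/v2.png",cv2.convertScaleAbs(g,alpha=1.5,beta=15))
E
```

```text
[0.41837558 0.07240978 0.10041607] [311.40346844 230.8969017 ] [310.72169796 245.30682126]
```

View pics/v2.png

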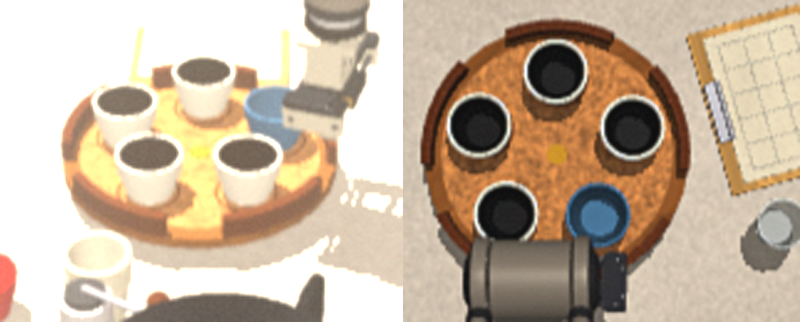

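The side view has the fingertip at about crop (318,130), hanging over the robot-side opening. The bowls are untouched. I'll check the opening's ends against the rim in the first top picture.

```bash
python3 - <<'E'
from h import *
ax=np.array([.591,.067])
for c in [(222,467),(302,467),(470,305),(445,375)]:
    p=ray("top",*(np.array(c)/4+[185,125]-.375),.06)[:2];d=p-ax;print(p,np.linalg.norm(d),np.degrees(np.arctan2(d[1],d[0]))%360)
E
```

```text
[0.4260525  0.10615585] 0.16953128720299807 166.6460877096965
[0.42488744 0.04019321] 0.1682616560250878 189.16720188054472
[ 0.55641854 -0.10110586] 0.17162592699633095 258.3757082381361
[ 0.49865888 -0.07918098] 0.172903907806248 237.71979328383202
```

>>> {"method": "send_rows", "body": {"plan": [[[0, 0, -0.01, 0, 0, 0], [0, 0, -0.022, 0, 0, 0], [0, 0, -0.034, 0, 0, 0], [0, 0, -0.043, 0, 0, 0], [0, 0, -0.047, 0, 0, 0], [0, 0, -0.047, 0, 0, 0], [0, 0, -0.047, 0, 0, 0]]]}}

```text
t: 3.7
position: [0.4181, 0.0726, 0.0529]
orientation: [3.142, -0.0, -0.035]
force: [1.0, 0.0, -0.8]
width: 0.0003
```

```bash
cat > arc.py <<'E'
import sys,numpy as np
def arc(t0,steps):
    t=t0+np.cumsum(steps);f=lambda a:.173*np.c_[np.cos(np.radians(a)),np.sin(np.radians(a))]
    d=f(t)-f(np.array([t0]))
    print(round(t[-1],2),[[round(float(x),4),round(float(y),4),0,0,0,round(float(np.radians(a-t0)),3)] for (x,y),a in zip(d,t)])
    return t[-1]
E
python3 - <<'E'
from arc import *
import numpy as np
t=178
t=arc(t,[.3]*20)
t=arc(t,np.linspace(.3,.9,20))
t=arc(t,[.9]*20)
t=arc(t,[.9]*20)
t=arc(t,np.r_[[.9]*4,np.linspace(.9,.1,12),0,0,0,0])
E
```

```text
184.0 [[-0.0, -0.0009, 0, 0, 0, 0.005], [-0.0001, -0.0018, 0, 0, 0, 0.01], [-0.0001, -0.0027, 0, 0, 0, 0.016], [-0.0001, -0.0036, 0, 0, 0, 0.021], [-0.0001, -0.0045, 0, 0, 0, 0.026], [-0.0001, -0.0054, 0, 0, 0, 0.031], [-0.0001, -0.0063, 0, 0, 0, 0.037], [-0.0001, -0.0072, 0, 0, 0, 0.042], [-0.0001, -0.0082, 0, 0, 0, 0.047], [-0.0001, -0.0091, 0, 0, 0, 0.052], [-0.0001, -0.01, 0, 0, 0, 0.058], [-0.0, -0.0109, 0, 0, 0, 0.063], [-0.0, -0.0118, 0, 0, 0, 0.068], [0.0, -0.0127, 0, 0, 0, 0.073], [0.0001, -0.0136, 0, 0, 0, 0.079], [0.0001, -0.0145, 0, 0, 0, 0.084], [0.0001, -0.0154, 0, 0, 0, 0.089], [0.0002, -0.0163, 0, 0, 0, 0.094], [0.0003, -0.0172, 0, 0, 0, 0.099], [0.0003, -0.0181, 0, 0, 0, 0.105]]
196.0 [[0.0001, -0.0009, 0, 0, 0, 0.005], [0.0001, -0.0019, 0, 0, 0, 0.011], [0.0002, -0.003, 0, 0, 0, 0.017], [0.0003, -0.0042, 0, 0, 0, 0.024], [0.0005, -0.0055, 0, 0, 0, 0.032], [0.0006, -0.0068, 0, 0, 0, 0.04], [0.0008, -0.0083, 0, 0, 0, 0.048], [0.001, -0.0099, 0, 0, 0, 0.057], [0.0012, -0.0115, 0, 0, 0, 0.067], [0.0014, -0.0133, 0, 0, 0, 0.077], [0.0017, -0.0151, 0, 0, 0, 0.088], [0.002
[... 1710 characters left out ...]
41.6 [[0.0022, -0.0017, 0, 0, 0, 0.016], [0.0043, -0.0033, 0, 0, 0, 0.031], [0.0065, -0.0049, 0, 0, 0, 0.047], [0.0088, -0.0064, 0, 0, 0, 0.063], [0.011, -0.0079, 0, 0, 0, 0.079], [0.0131, -0.0093, 0, 0, 0, 0.093], [0.015, -0.0105, 0, 0, 0, 0.106], [0.0168, -0.0116, 0, 0, 0, 0.118], [0.0184, -0.0125, 0, 0, 0, 0.129], [0.0198, -0.0134, 0, 0, 0, 0.138], [0.021, -0.0141, 0, 0, 0, 0.146], [0.022, -0.0146, 0, 0, 0, 0.153], [0.0229, -0.0151, 0, 0, 0, 0.159], [0.0235, -0.0155, 0, 0, 0, 0.163], [0.024, -0.0157, 0, 0, 0, 0.166], [0.0242, -0.0159, 0, 0, 0, 0.168], [0.0242, -0.0159, 0, 0, 0, 0.168], [0.0242, -0.0159, 0, 0, 0, 0.168], [0.0242, -0.0159, 0, 0, 0, 0.168], [0.0242, -0.0159, 0, 0, 0, 0.168]]
```

>>> {"method": "send_rows", "body": {"plan": [[[0, -0.001, 0, 0, 0, 0.005], [0, -0.002, 0, 0, 0, 0.01], [0, -0.003, 0, 0, 0, 0.016], [0, -0.004, 0, 0, 0, 0.021], [0, -0.005, 0, 0, 0, 0.026], [0, -0.006, 0, 0, 0, 0.031], [0, -0.007, 0, 0, 0, 0.037], [0, -0.008, 0, 0, 0, 0.042], [0, -0.009, 0, 0, 0, 0.047], [0, -0.01, 0, 0, 0, 0.052], [0, -0.011, 0, 0, 0, 0.058], [0, -0.012, 0, 0, 0, 0.063], [0, -0.0127, 0, 0, 0, 0.068], [0, -0.0134, 0, 0, 0, 0.073], [0, -0.0141, 0, 0, 0, 0.079], [0, -0.0149, 0, 0, 0, 0.084], [0, -0.0157, 0, 0, 0, 0.089], [0, -0.0165, 0, 0, 0, 0.094], [0, -0.0173, 0, 0, 0, 0.099], [0, -0.0181, 0, 0, 0, 0.105]]]}}

```text
t: 5.7
position: [0.418, 0.0544, 0.0528]
orientation: [3.141, -0.0, 0.07]
force: [2.0, 2.0, -0.8]
width: 0.0005
```

>>> {"method": "send_rows", "body": {"plan": [[[0.0001, -0.0009, 0, 0, 0, 0.005], [0.0001, -0.0019, 0, 0, 0, 0.011], [0.0002, -0.003, 0, 0, 0, 0.017], [0.0003, -0.0042, 0, 0, 0, 0.024], [0.0005, -0.0055, 0, 0, 0, 0.032], [0.0006, -0.0068, 0, 0, 0, 0.04], [0.0008, -0.0083, 0, 0, 0, 0.048], [0.001, -0.0099, 0, 0, 0, 0.057], [0.0012, -0.0115, 0, 0, 0, 0.067], [0.0014, -0.0133, 0, 0, 0, 0.077], [0.0017, -0.0151, 0, 0, 0, 0.088], [0.002, -0.017, 0, 0, 0, 0.099], [0.0024, -0.0191, 0, 0, 0, 0.111], [0.0028, -0.0212, 0, 0, 0, 0.123], [0.0032, -0.0234, 0, 0, 0, 0.136], [0.0037, -0.0256, 0, 0, 0, 0.15], [0.0043, -0.028, 0, 0, 0, 0.164], [0.0049, -0.0305, 0, 0, 0, 0.179], [0.0056, -0.033, 0, 0, 0, 0.194], [0.0063, -0.0356, 0, 0, 0, 0.209]]]}}

```text
t: 7.7
position: [0.4242, 0.0187, 0.0527]
orientation: [3.142, 0.0, 0.28]
force: [1.5, 2.2, 0.1]
width: 0.0004
```

Contact is about 2.7 N, as expected for the bearing, so I'm continuing.

>>> {"method": "send_rows", "body": {"plan": [[[0.0008, -0.0026, 0, 0, 0, 0.016], [0.0016, -0.0052, 0, 0, 0, 0.031], [0.0024, -0.0078, 0, 0, 0, 0.047], [0.0033, -0.0103, 0, 0, 0, 0.063], [0.0043, -0.0129, 0, 0, 0, 0.079], [0.0052, -0.0154, 0, 0, 0, 0.094], [0.0062, -0.018, 0, 0, 0, 0.11], [0.0073, -0.0205, 0, 0, 0, 0.126], [0.0084, -0.023, 0, 0, 0, 0.141], [0.0095, -0.0254, 0, 0, 0, 0.157], [0.0107, -0.0279, 0, 0, 0, 0.173], [0.0119, -0.0303, 0, 0, 0, 0.188], [0.0131, -0.0327, 0, 0, 0, 0.204], [0.0144, -0.0351, 0, 0, 0, 0.22], [0.0157, -0.0375, 0, 0, 0, 0.236], [0.0171, -0.0399, 0, 0, 0, 0.251], [0.0185, -0.0422, 0, 0, 0, 0.267], [0.0199, -0.0445, 0, 0, 0, 0.283], [0.0214, -0.0468, 0, 0, 0, 0.298], [0.0229, -0.0491, 0, 0, 0, 0.314]]]}}

```text
t: 9.7
position: [0.4471, -0.0304, 0.0527]
orientation: [3.142, 0.0, 0.594]
force: [-0.5, 2.5, -0.0]
width: 0.0004
```

>>> {"method": "send_rows", "body": {"plan": [[[0.0015, -0.0022, 0, 0, 0, 0.016], [0.0031, -0.0045, 0, 0, 0, 0.031], [0.0047, -0.0066, 0, 0, 0, 0.047], [0.0064, -0.0088, 0, 0, 0, 0.063], [0.008, -0.011, 0, 0, 0, 0.079], [0.0097, -0.0131, 0, 0, 0, 0.094], [0.0115, -0.0152, 0, 0, 0, 0.11], [0.0133, -0.0172, 0, 0, 0, 0.126], [0.0151, -0.0192, 0, 0, 0, 0.141], [0.0169, -0.0212, 0, 0, 0, 0.157], [0.0188, -0.0232, 0, 0, 0, 0.173], [0.0207, -0.0252, 0, 0, 0, 0.188], [0.0226, -0.0271, 0, 0, 0, 0.204], [0.0246, -0.029, 0, 0, 0, 0.22], [0.0265, -0.0308, 0, 0, 0, 0.236], [0.0286, -0.0326, 0, 0, 0, 0.251], [0.0306, -0.0344, 0, 0, 0, 0.267], [0.0327, -0.0362, 0, 0, 0, 0.283], [0.0348, -0.0379, 0, 0, 0, 0.298], [0.0369, -0.0396, 0, 0, 0, 0.314]]]}}

```text
t: 11.7
position: [0.4841, -0.0699, 0.0527]
orientation: [3.142, 0.0, 0.908]
force: [-0.9, 2.0, -0.0]
width: 0.0005
```

>>> {"method": "send_rows", "body": {"plan": [[[0.0022, -0.0017, 0, 0, 0, 0.016], [0.0043, -0.0033, 0, 0, 0, 0.031], [0.0065, -0.0049, 0, 0, 0, 0.047], [0.0088, -0.0064, 0, 0, 0, 0.063], [0.011, -0.0079, 0, 0, 0, 0.079], [0.0131, -0.0093, 0, 0, 0, 0.093], [0.015, -0.0105, 0, 0, 0, 0.106], [0.0168, -0.0116, 0, 0, 0, 0.118], [0.0184, -0.0125, 0, 0, 0, 0.129], [0.0198, -0.0134, 0, 0, 0, 0.138], [0.021, -0.0141, 0, 0, 0, 0.146], [0.022, -0.0146, 0, 0, 0, 0.153], [0.0229, -0.0151, 0, 0, 0, 0.159], [0.0235, -0.0155, 0, 0, 0, 0.163], [0.024, -0.0157, 0, 0, 0, 0.166], [0.0242, -0.0159, 0, 0, 0, 0.168], [0.0242, -0.0159, 0, 0, 0, 0.168]]]}}

```text
t: 13.4
position: [0.5082, -0.0857, 0.0528]
orientation: [3.141, 0.0, 1.075]
force: [-1.1, 2.0, 0.0]
width: 0.0006
```

```bash
cat > ang.py <<'E'
from h import *
def meas(name):
    im=arm.capture("top");cv2.imwrite(f"pics/{name}.png",im);hsv=cv2.cvtColor(im,cv2.COLOR_BGR2HSV)
    b=cv2.inRange(hsv,(95,90,30),(125,255,255));b[:120]=0;b[260:]=0;b[:,:185]=0;b[:,320:]=0
    cs=max(cv2.findContours(b,0,1)[0],key=cv2.contourArea);e=cv2.fitEllipse(cs)
    d=ray("top",*e[0],.1)[:2]-[.5902,.0673];print(e,cv2.contourArea(cs),"r",np.linalg.norm(d),"ang",np.degrees(np.arctan2(d[1],d[0])))
    g=cv2.resize(im[125:260,185:375],None,fx=4,fy=4,interpolation=cv2.INTER_CUBIC)
    cv2.imwrite(f"pics/{name}c.png",cv2.convertScaleAbs(g,alpha=1.5,beta=20))
E
python3 -c "
from ang import *
meas('m1')
from arc import *
import numpy as np
arc(241.6,np.r_[np.linspace(.2,.8,6),np.linspace(.8,.1,10),0,0])"
```

```text
((280.629150390625, 186.73690795898438), (19.114316940307617, 24.217187881469727), 66.2091293334961) 249.0 r 0.09853950616325138 ang -84.214798644845
249.1 [[0.0005, -0.0003, 0, 0, 0, 0.003], [0.0014, -0.0007, 0, 0, 0, 0.009], [0.0026, -0.0014, 0, 0, 0, 0.017], [0.0041, -0.0021, 0, 0, 0, 0.027], [0.0059, -0.003, 0, 0, 0, 0.038], [0.0081, -0.0041, 0, 0, 0, 0.052], [0.0103, -0.0051, 0, 0, 0, 0.066], [0.0123, -0.006, 0, 0, 0, 0.079], [0.014, -0.0068, 0, 0, 0, 0.09], [0.0156, -0.0075, 0, 0, 0, 0.1], [0.017, -0.008, 0, 0, 0, 0.109], [0.0181, -0.0085, 0, 0, 0, 0.116], [0.0191, -0.0089, 0, 0, 0, 0.122], [0.0198, -0.0091, 0, 0, 0, 0.126], [0.0203, -0.0093, 0, 0, 0, 0.129], [0.0206, -0.0094, 0, 0, 0, 0.131], [0.0206, -0.0094, 0, 0, 0, 0.131], [0.0206, -0.0094, 0, 0, 0, 0.131]]
```

View pics/m1c.png

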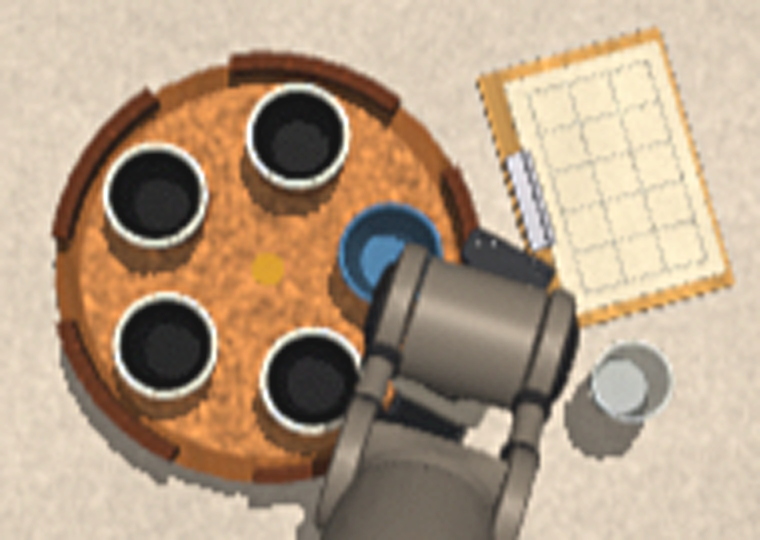

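The blue bowl at crop (390,255) is partly hidden by the wrist, so I'm measuring from the four white bowls at (298,137), (156,196), (166,345) and (312,380).

```bash
python3 -c "
from h import *
B=np.array([ray('top',*(np.array(c)/4+[185,125]-.375),.10)[:2] for c in [(298,137),(156,196),(166,345),(312,380)]])
d=B-[.5902,.0673];a=np.degrees(np.arctan2(d[:,1],d[:,0]));print(np.linalg.norm(d,axis=1),a,a-np.array([-16,56,128,200-360]))
from arc import *
arc(241.6,np.r_[np.linspace(.2,1,8),np.linspace(1,.1,12)])
"
```

```text
[0.10686297 0.10339369 0.10296058 0.10309411] [ -16.03065722   57.01184811  129.42289159 -158.32829541] [-0.03065722  1.01184811  1.42289159  1.67170459]
253.0 [[0.0005, -0.0003, 0, 0, 0, 0.003], [0.0014, -0.0007, 0, 0, 0, 0.009], [0.0025, -0.0013, 0, 0, 0, 0.016], [0.004, -0.0021, 0, 0, 0, 0.026], [0.0057, -0.003, 0, 0, 0, 0.037], [0.0078, -0.004, 0, 0, 0, 0.051], [0.0103, -0.0051, 0, 0, 0, 0.066], [0.013, -0.0064, 0, 0, 0, 0.084], [0.0158, -0.0075, 0, 0, 0, 0.101], [0.0184, -0.0086, 0, 0, 0, 0.117], [0.0207, -0.0095, 0, 0, 0, 0.132], [0.0229, -0.0103, 0, 0, 0, 0.145], [0.0248, -0.011, 0, 0, 0, 0.157], [0.0265, -0.0116, 0, 0, 0, 0.167], [0.0279, -0.0121, 0, 0, 0, 0.176], [0.0291, -0.0125, 0, 0, 0, 0.183], [0.0301, -0.0128, 0, 0, 0, 0.189], [0.0309, -0.013, 0, 0, 0, 0.194], [0.0314, -0.0132, 0, 0, 0, 0.197], [0.0317, -0.0133, 0, 0, 0, 0.199]]
```

>>> {"method": "send_rows", "body": {"plan": [[[0.0005, -0.0003, 0, 0, 0, 0.003], [0.0014, -0.0007, 0, 0, 0, 0.009], [0.0025, -0.0013, 0, 0, 0, 0.016], [0.004, -0.0021, 0, 0, 0, 0.026], [0.0057, -0.003, 0, 0, 0, 0.037], [0.0078, -0.004, 0, 0, 0, 0.051], [0.0103, -0.0051, 0, 0, 0, 0.066], [0.013, -0.0064, 0, 0, 0, 0.084], [0.0158, -0.0075, 0, 0, 0, 0.101], [0.0184, -0.0086, 0, 0, 0, 0.117], [0.0207, -0.0095, 0, 0, 0, 0.132], [0.0229, -0.0103, 0, 0, 0, 0.145], [0.0248, -0.011, 0, 0, 0, 0.157], [0.0265, -0.0116, 0, 0, 0, 0.167], [0.0279, -0.0121, 0, 0, 0, 0.176], [0.0291, -0.0125, 0, 0, 0, 0.183], [0.0301, -0.0128, 0, 0, 0, 0.189], [0.0309, -0.013, 0, 0, 0, 0.194], [0.0314, -0.0132, 0, 0, 0, 0.197], [0.0317, -0.0133, 0, 0, 0, 0.199]]]}}

```text
t: 15.45
position: [0.5399, -0.099, 0.0527]
orientation: [3.141, -0.0, 1.274]
force: [-0.7, 2.5, 0.6]
width: 0.0005
```

```bash
python3 -c "
from ang import *
meas('m2');print(arm.observe()['position'])"
```

```text
((278.1863708496094, 181.0333709716797), (17.108993530273438, 26.54949188232422), 25.6895809173584) 302.5 r 0.09488592967742493 ang -72.37712008099963
[ 0.53993039 -0.09902362  0.05273643]
```

View pics/m2c.png

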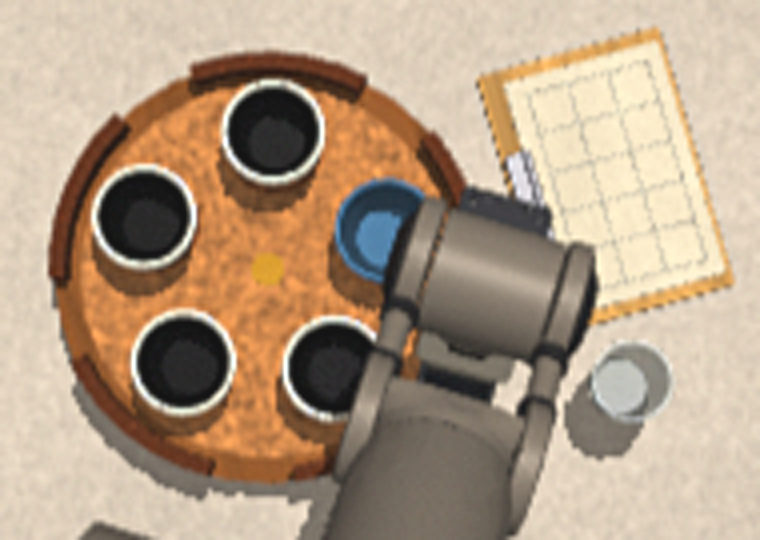

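The blue bowl at about crop (386,231) is still partly hidden. The whites put it near -76°, so it's slightly short. I'll back off, lift and move clear for an accurate look.

>>> {"method": "send_rows", "body": {"plan": [[[-0.003, 0.001, 0, 0, 0, 0], [-0.007, 0.002, 0, 0, 0, 0], [-0.008, 0.0025, 0.005, 0, 0, 0], [-0.008, 0.0025, 0.025, 0, 0, 0], [-0.008, 0.0025, 0.055, 0, 0, 0], [-0.008, 0.0025, 0.09, 0, 0, 0], [-0.015, -0.005, 0.12, 0, 0, 0], [-0.04, -0.025, 0.14, 0, 0, 0], [-0.07, -0.055, 0.14, 0, 0, 0], [-0.1, -0.085, 0.14, 0, 0, 0], [-0.13, -0.115, 0.14, 0, 0, 0], [-0.16, -0.145, 0.14, 0, 0, 0], [-0.185, -0.17, 0.14, 0, 0, 0], [-0.205, -0.19, 0.14, 0, 0, 0], [-0.22, -0.205, 0.14, 0, 0, 0], [-0.225, -0.21, 0.14, 0, 0, 0], [-0.225, -0.21, 0.14, 0, 0, 0]]]}}

```text
t: 17.2
position: [0.3146, -0.3094, 0.1931]
orientation: [3.141, 0.0, 1.272]
force: [0.1, 0.5, 0.2]
width: 0.0002
```

```bash
python3 -c "
from ang import *
meas('m3');print(arm.observe()['position'])"
```

```text
((281.1018371582031, 182.44541931152344), (24.457551956176758, 24.664974212646484), 46.151676177978516) 472.0 r 0.10264887461206462 ang -76.51769874658875
[ 0.31507216 -0.3088244   0.19297215]
```

View pics/m3c.png

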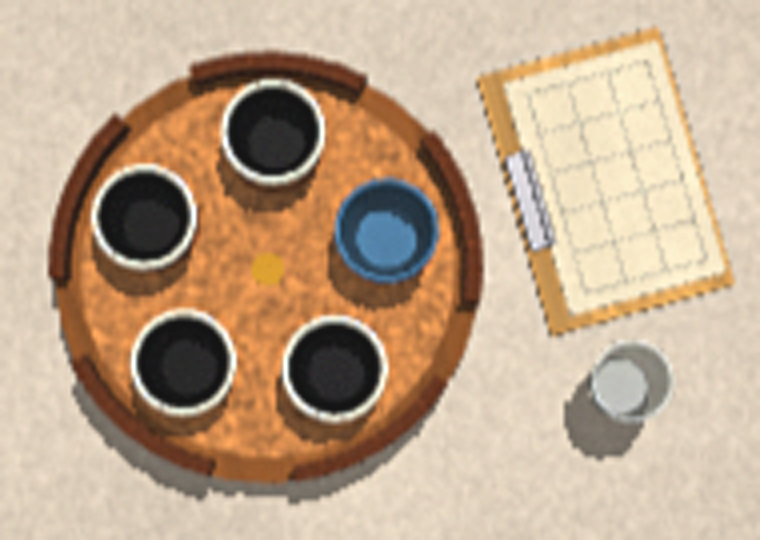

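Clear view now: the blue bowl is at crop (386,231), all bowls are standing and the bystanders haven't moved. I'll fit all five mouths for the disc angle.

```bash
cat > fit.py <<'E'
from h import *
def fit(name):
    im=cv2.imread(f"pics/{name}.png");hsv=cv2.cvtColor(im,cv2.COLOR_BGR2HSV);cs=[]
    mk=np.zeros(im.shape[:2],np.uint8);cv2.circle(mk,(251,190),48,255,-1)
    w=cv2.inRange(hsv,(0,0,110),(179,80,255))&mk
    P=[]
    for c in cv2.findContours(w,cv2.RETR_EXTERNAL,cv2.CHAIN_APPROX_NONE)[0]:
        h=cv2.convexHull(c)
        if cv2.contourArea(h)>300:P.append(cv2.minEnclosingCircle(h)[0]+(0,))
    b=cv2.inRange(hsv,(95,90,30),(125,255,255))&mk
    c=max(cv2.findContours(b,0,cv2.CHAIN_APPROX_NONE)[0],key=cv2.contourArea);P.append(cv2.minEnclosingCircle(c)[0]+(1,))
    B=np.array([ray("top",p[0],p[1],.1)[:2] for p in P]);ax=B.mean(0);d=B-ax;a=np.degrees(np.arctan2(d[:,1],d[:,0]))
    a0=a[-1];k=np.round((a-a0)/72);res=a-72*k
    print(name,len(P),"axis",ax,"r",np.linalg.norm(d,axis=1).round(4),"blue",a0,"slots",res.round(2),"mean",(a0+((res-a0+180)%360-180).mean()))
E
python3 -c "
from fit import *
fit('top0');fit('m3')"
```

```text
top0 5 axis [0.59080959 0.06761878] r [0.1039 0.1069 0.1048 0.105  0.1028] blue -147.11839137978427 slots [-145.75 -146.69 -145.69 -145.83 -147.12] mean -146.21545309474055
m3 5 axis [0.59179339 0.06693773] r [0.1039 0.1043 0.1053 0.1073 0.1027] blue -77.28976961450032 slots [-75.67 -75.5  -75.58 -76.57 -77.29] mean -76.12033622884461
```

The disc slot is at -76.1° and the blue bowl itself reads -76.5 to -77.3°, against a target of -75.1°. The finger contact is repeatable, so I'll go back and push about 1.4° further.

>>> {"method": "send_rows", "body": {"plan": [[[0.01, 0.01, 0, 0, 0, 0], [0.035, 0.035, 0, 0, 0, 0], [0.065, 0.065, 0, 0, 0, 0], [0.095, 0.095, 0, 0, 0, 0], [0.125, 0.125, 0, 0, 0, 0], [0.155, 0.155, 0, 0, 0, 0], [0.185, 0.183, 0, 0, 0, 0], [0.207, 0.203, 0, 0, 0, 0], [0.216, 0.211, 0, 0, 0, 0], [0.217, 0.2125, -0.005, 0, 0, 0], [0.217, 0.2125, -0.02, 0, 0, 0], [0.217, 0.2125, -0.045, 0, 0, 0], [0.217, 0.2125, -0.07, 0, 0, 0], [0.217, 0.2125, -0.095, 0, 0, 0], [0.217, 0.2125, -0.118, 0, 0, 0], [0.217, 0.2125, -0.132, 0, 0, 0], [0.217, 0.2125, -0.139, 0, 0, 0], [0.217, 0.2125, -0.14, 0, 0, 0], [0.217, 0.2125, -0.14, 0, 0, 0]]]}}

```text
t: 19.15
position: [0.5319, -0.0969, 0.0532]
orientation: [3.141, 0.0, 1.273]
force: [-0.5, -0.7, 0.5]
width: 0.0007
```

>>> {"method": "send_rows", "body": {"plan": [[[0.001, -0.0003, 0, 0, 0, 0], [0.0025, -0.0008, 0, 0, 0, 0], [0.004, -0.0013, 0, 0, 0, 0], [0.0055, -0.0018, 0, 0, 0, 0], [0.0067, -0.0021, 0, 0, 0, 0], [0.0075, -0.0023, 0, 0, 0, 0.0], [0.008, -0.0025, 0, 0, 0, 0.001], [0.0085, -0.0026, 0, 0, 0, 0.003], [0.009, -0.0028, 0, 0, 0, 0.006], [0.0095, -0.0029, 0, 0, 0, 0.009], [0.01, -0.003, 0, 0, 0, 0.012], [0.0105, -0.0032, 0, 0, 0, 0.015], [0.011, -0.0033, 0, 0, 0, 0.018], [0.0115, -0.0035, 0, 0, 0, 0.02], [0.0119, -0.0036, 0, 0, 0, 0.023], [0.0121, -0.0036, 0, 0, 0, 0.024], [0.0121, -0.0036, 0, 0, 0, 0.024], [0.0121, -0.0036, 0, 0, 0, 0.024]]]}}

```text
t: 20.95
position: [0.544, -0.1001, 0.0527]
orientation: [3.141, 0.0, 1.298]
force: [-1.4, 1.4, 0.2]
width: 0.0005
```

>>> {"method": "send_rows", "body": {"plan": [[[-0.003, 0.001, 0, 0, 0, 0], [-0.007, 0.002, 0, 0, 0, 0], [-0.008, 0.0025, 0.005, 0, 0, 0], [-0.008, 0.0025, 0.025, 0, 0, 0], [-0.008, 0.0025, 0.055, 0, 0, 0], [-0.008, 0.0025, 0.09, 0, 0, 0], [-0.015, -0.005, 0.12, 0, 0, 0], [-0.04, -0.025, 0.14, 0, 0, 0], [-0.07, -0.055, 0.14, 0, 0, 0], [-0.1, -0.085, 0.14, 0, 0, 0], [-0.13, -0.115, 0.14, 0, 0, 0], [-0.16, -0.145, 0.14, 0, 0, 0], [-0.185, -0.17, 0.14, 0, 0, 0], [-0.205, -0.19, 0.14, 0, 0, 0], [-0.22, -0.205, 0.14, 0, 0, 0], [-0.225, -0.21, 0.14, 0, 0, 0], [-0.225, -0.21, 0.14, 0, 0, 0]]]}}

```text
t: 22.65
position: [0.3187, -0.3105, 0.1931]
orientation: [3.141, 0.0, 1.296]
force: [0.2, 0.5, 0.3]
width: 0.0005
```

```bash
python3 -c "
from ang import *
from fit import fit
meas('m4');fit('m4');print(arm.observe()['t'])"
```

```text
((281.0377197265625, 181.72662353515625), (24.366188049316406, 24.493684768676758), 18.551891326904297) 467.0 r 0.10306246390374878 ang -75.2226079786688
m4 5 axis [0.59174459 0.0668279 ] r [0.1036 0.1044 0.1048 0.1071 0.1024] blue -75.90778609874438 slots [-74.31 -74.07 -74.35 -75.13 -75.91] mean -74.7531138977735
22.7
```

View pics/m4c.png

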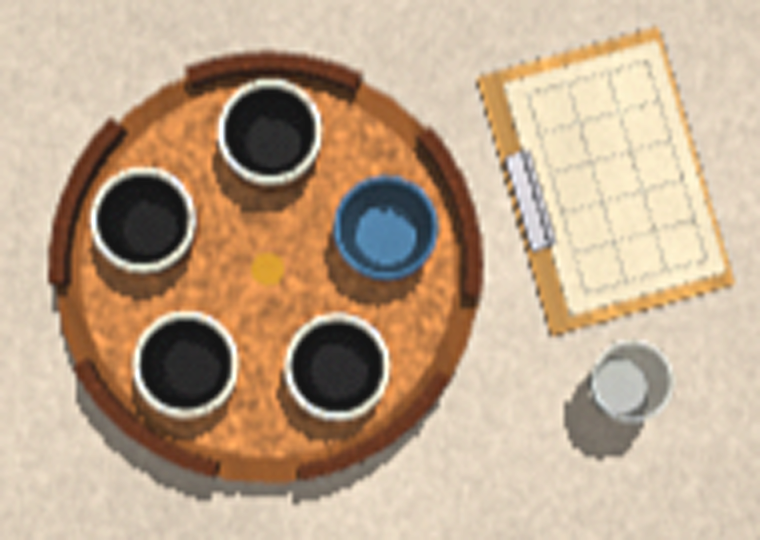

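The final picture shows the blue bowl at crop (385,228), in line with the clip at (528,200). All five bowls are still evenly placed. The blue bowl reads -75.2 to -75.9° and its slot -74.8°, around the -75.1° target, so I'm handing in.

```bash
python3 -c "
from workcell import arm
print(arm.job_done())"
```

```text
the job is handed in; nothing more can be done
None
```

The blue bowl now stands in front of the middle of the clipboard, and I handed the job in at about 22.7 s of the 48 s allowed. I put the shut fingers into the rim opening on the robot's side and pushed slowly counter-clockwise, about 70°. I then backed off to measure and nudged it about 1.4° further. The arm is now lifted clear of everything.

**Angle check:** in the last picture, the five-bowl fit puts the blue bowl's place at -74.8°, against a clipboard direction of -75.1°. Two readings of the blue bowl alone gave -75.2° and -75.9°. They disagree by up to about 1°, or 2 mm at the bowl. The blue bowl already read about that far from its place at the start, so I take this as measuring error rather than the bowl sliding.

**Other checks:** the wrist readings I saw stayed at about 3 N or less. The bowl radii and spacing matched the first picture to about 2 mm and 1°. By eye, the clipboard and glass had not moved. I did not re-measure the other objects; the arm did not go near them.

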